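# Hold the bag clip open over the recipe card

## Robot

A 7-joint arm with a two-finger parallel gripper is mounted at the origin on a cart in front of the work surface, level with it; the furniture and walls round the work are solid. World frame = base frame: x ahead of the robot, y to its left, z up, the work surface at z = 0. Lengths are in m, angles in rad, forces in N, time in s.
With the tool pointing down it reaches from about 0.4 to 0.85 m from the base axis. Payload 4.5 kg.
Tool frame: the origin (TCP) lies at the very end of the fingers, on their centre line; the grasp point (between the pads) lies 19 mm behind it (r.pinch_z is the distance from the TCP to the grasp point, in m); z points along the fingers, y is the line along which they close (so a half turn about z gives the same grasp; the last joint's range is limited). The gripper opens to 88 mm and grips with 3 to 60 N. Pads are 18 mm wide; open, the fingers measure 123 mm over their backs; the gripper's body (75 mm by 187 mm) begins 45 mm behind the grasp point.
Start: joints at [1.176, 0.689, -0.195, 1.565, 0.157, 0.902, -0.215], TCP at [0.26, -0.568, 0.239] pointing down, gripper open.
Joint ranges: [-3.01, 3.01], [-0.46, 2.08], [-1.47, 1.51], [0.13, 2.56], [-1, 4.14], [0.04, 2.09], [-2.66, 2.66]. Speed limits (rad/s): [2.57, 2.57, 3.14, 3.14, 3.14, 3.14, 3.14].

## Interface

Orientations are given as a unit quaternion [x, y, z, w].
In Python, from plant import r, cams gives the robot as it stands.
- The arm moves only by the shell command python3 -m pendant 'ROWS' [FORCE]. ROWS is JSON, a list of rows, each a list of 3 entries, a list of its own where there are three numbers: the closure, from -1 (fully open) to 1 (shut), then the shift along the tool's x, y, z in mm, then the turn, a rotation vector about the tool's x, y, z in degrees. A call has 1 to 8 rows; each row shifts and turns the commanded pose from where the row before left it, along the tool's axes as they then stand; what a row does not reach is not made up. A row lasts 1/8 s, in which the tool goes at most 62.5 mm and 10.7 degrees, less where a joint would pass 70% of its speed; a pose out of reach is approached as far as the arm can. A call with a gripper value outside its range is refused whole. The fingers move at their own pace and stop on an object; FORCE is the grip in N (left out, the last holds). Time passes only in rows, so rows that do not move let the fingers close. It gives the time, the measured TCP pose, the force, the opening and the grip force at its end, in the units of the state.
- r.get_state(): the state, without advancing time (a new reading comes with each control period).
- cams.snapshot(name): name is "side" or "top" or "wrist"; returns a dict with "img" (480x640x3 uint8, red, green, blue), "camera_matrix" (3x3 intrinsics, pixels), "camera_from_world" (4x4, takes a point from world to camera coordinates); the wrist camera has in their place "tool_from_camera" (4x4, takes a point from camera to tool coordinates, whose origin is the TCP and whose axes are the flange's). Camera axes: x right, y up, looking along -z (the intrinsics and any distortion apply to the point x, -y, -z); pixel columns grow to the right and rows downward; lengths in m; the calibration is good to about 2 mm. A picture is of the moment at which its call begins: read the wrist's pose just before it. There is no depth.
- r.finish_job(): hands the job in; it is judged then, once.
The state is a dict: "clock": time; "q": joint angles; "qd": joint speeds; "joint_torque": joint torques, N m; "tool_pos": TCP position; "eef_rot": TCP orientation; "contact_force": force on the tool from outside, world axes, zero at the start; "moment": the same for the moment, N m; "opening": opening from 0.0 (shut) to 1.0 (fully open); "finger_force": force on a finger pad.
Only numpy, scipy, OpenCV 4.12 (cv2) and the standard library are available. Lean on these libraries where they do the work, as an engineer would, in place of code of your own. Each camera call takes 0.05 s, during which the arm holds its last target. There are 200 camera calls.

## Task

Squeeze open the white bag clip that is clamped on the side wall of the wooden tea box, lift it off, and bring it down over the middle of the top edge of the larger recipe card, so that the edge stands about half-way up between the gaping jaws, one jaw on each side and nothing of the clip touching the card or its stand. Finish there, still holding the clip squeezed open (do not let it close or let go), so that I can slip today's shopping list in beside the card; do not shove the box or the stands about, and leave the other things alone.

Things in the scene. Friction and masses are not known exactly. Their poses are not given: they have to be found in the camera images.
- clip: white plastic bag clip, sprung hinge, 50 g; two like halves, each a lever above the hinge and a jaw below on the same side. Origin midway between the jaw tips; x along the hinge axis and box wall, y the squeezing direction across the jaws, z up to the levers. 87 mm high, 32 wide along x (levers 26); hinge barrel 9 thick, 42 above the tips. Starts jaws down astride the box wall, tips 12 to 17 mm below its top
- clip_grip (a point): midway between the levers, half-way up, 67 mm above the jaw tips; axes as the clip. Levers reach from 48 to 87 mm above the tips. Clamped, they splay to 36 mm over their outsides at the top; squeezed, both swing alike until parallel, 19.5 mm over their outsides (a stop). Full squeeze takes 11 N at half height, so a grip of 20 N or more does it; let go, it snaps shut
- jaw_a (a point): lower tip of the clip's +y jaw, on its inner face, mid-width
- jaw_b (a point): lower tip of the clip's -y jaw, on its inner face, mid-width. The tips stand 6 mm apart when clamped on the box wall and about 22 mm apart when the clip is fully squeezed
- clip_spring (a joint): opening of the clip's hinge, rad: -0.14 fully shut, 0 clamped on the 6 mm box wall, 0.40 fully squeezed open (levers parallel)
- tea_box: dark wooden tea box without a lid, 109 (x) x 88 (y) mm, 0.6 kg, two tea sachets standing in its +x end up to 79 mm high. Origin centre of underside. The clip sits on its -y side wall, which is 6 mm thick, 60 mm high, centred at y = -41 mm, anywhere between x = -30 and +1 mm
- big_stand: the larger recipe card, white, stiff, 110 mm wide (along y) and 3 mm thick (along x), upright in a wooden block 45 (x) x 126 (y) x 20 mm; together 0.6 kg. Origin centre of the block's underside; the card's top edge is at z = 105 mm
- card_edge (a point): middle of the top edge of the larger card, 105 mm above the worktop; x across the card's thickness, y along its edge, z up
- small_stand: the smaller card, 60 mm wide, top at 75 mm, in a block 45 x 76 x 20 mm; not to be used. Origin centre of underside
- glass: bystander: small clear tumbler, 49 mm across, 62 high mm. Origin at its underside
- matchbox: bystander: matchbox 36 x 53 x 15 mm. Origin at its underside
- shot_pot: bystander: small steel pot, 54 across, 50 high mm. Origin at its underside
- candle: bystander: tealight candle, 38 across, 15 high mm. Origin at its underside
- mug: bystander: small striped cup, 49 high mm. Origin at its underside
- jar: bystander: filled glass jar with a screw lid, 99 high mm. Origin at its underside

How it is judged:
On the way, in this order (a step that is already met when the one before it is completed fails the run):
1. the clip is squeezed open while still astride the box wall (value of joint clip_spring above 0.25 rad and contact force between the fingers and clip above 2 N and height (world z) of jaw_a below 0.06 m), for 0.1 s.
2. the clip is lifted clear of the box, held open (value of joint clip_spring above 0.25 rad and height (world z) of each of jaw_a, jaw_b above 0.07 m and contact force between clip and tea_box below 0.1 N), for 0.1 s.
At the end, for the whole second after the job is handed in: The fingers hold the clip squeezed open (joint above 0.28), still; one jaw tip on each side of the larger card, each at least 4 mm off its middle plane, 8 to 34 mm below its top edge and within 22 mm of the edge's middle along it; the clip touches neither card nor stand (value of joint clip_spring above 0.28 rad and contact force between the fingers and clip above 2 N and contact force between clip and big_stand below 0.2 N and linear speed of clip below 0.03 m/s and z of jaw_a in the frame of card_edge between -0.034 and -0.008 m and y of jaw_a in the frame of card_edge between -0.022 and 0.022 m and z of jaw_b in the frame of card_edge between -0.034 and -0.008 m and y of jaw_b in the frame of card_edge between -0.022 and 0.022 m and ((x of jaw_a in the frame of card_edge above 0.004 m and x of jaw_b in the frame of card_edge below -0.004 m) or (x of jaw_b in the frame of card_edge above 0.004 m and x of jaw_a in the frame of card_edge below -0.004 m))); the arm keeps its last pose, push and grip.
It fails at once if the clip or the robot pushes the larger card or its stand with more than 4 N (contact force between any of clip, the arm, the fingers and big_stand above 4 N).
It fails at once if the tea box or a card stand is shoved more than 3 cm (distance of any of tea_box, big_stand, small_stand from where it was at the start of the episode above 0.03 m).
It fails at once if a bystander is moved more than 3 cm (distance of any of glass, matchbox, shot_pot, candle, mug, jar from where it was at the start of the episode above 0.03 m).
It also fails if it takes over 42 s, if anything falls off the work surface, if the arm or the gripper's body presses on something with over 40 N, if the wrist force passes 120 N, or if a joint passes its speed limit or range.

## Working session

There is one attempt and no reset: what is moved stays moved. The work goes in short steps, Python scripts to look and compute and a shell command to move; the robot and the scene stay as the last step left them, time stands still between calls to the robot, and variables do not carry over. Pictures are saved under pics/ and viewed, at most 10 in all, crops included, and the job is handed in when it is done.

```bash
ls; mkdir -p pics; python3 - <<'E'
from plant import r,cams
import cv2,json
s=r.get_state();print(s)
for n in ("top","side"):
    d=cams.snapshot(n);cv2.imwrite(f"pics/{n}0.png",d["img"][:,:,::-1])
    print(n,d["camera_matrix"],d["camera_from_world"],[k for k in d])
E
```

```text
pics
{'clock': 0.0, 'q': array([ 1.17582732,  0.68999226, -0.19450679,  1.56629699,  0.15729718,
        0.90249533, -0.21510887]), 'qd': array([ 0.00063398,  0.00042461,  0.00086486,  0.00071535, -0.00097041,
       -0.00027238, -0.00060199]), 'joint_torque': array([-4.21584764e-04, -5.27561760e+01, -1.26683526e+00, -1.53426647e+01,
       -5.25032845e-02,  6.67087079e-03,  1.76122639e-04]), 'tool_pos': array([ 0.25954454, -0.5678913 ,  0.23791721]), 'eef_rot': array([ 9.77100484e-01,  2.12776487e-01, -2.54587230e-04, -8.63953030e-04]), 'contact_force': array([ 0.08685516, -0.69073561,  0.64633821]), 'moment': array([-0.00942683,  0.00208334, -0.02596901]), 'finger_force': 0.0, 'opening': 1.0005087337787841}
top [[434.10681754   0.         320.31829972]
 [  0.         434.10681754 241.21692483]
 [  0.           0.           1.        ]] [[ 0.01170705 -0.99963382  0.02439593 -0.03788967]
 [ 0.98650459  0.01553117  0.16299533 -0.51519873]
 [-0.16331454  0.0221585   0.98632518 -1.34042331]
 [ 0.          0.          0.          1.        ]] ['img', 'camera_matrix', 'camera_from_world']
side [[436.5784706   0.        322.9389677]
 [  0.        436.5784706 231.6922322]
 [  0.          0.          1.       ]] [[ 0.99692887 -0.07526285 -0.02164075 -0.53589268]
 [ 0.0553476   0.48164946  0.87461445 -0.11555626]
 [-0.05540272 -0.87312617  0.48433587 -1.30836104]
 [ 0.          0.          0.          1.        ]] ['img', 'camera_matrix', 'camera_from_world']
```

View pics/top0.png

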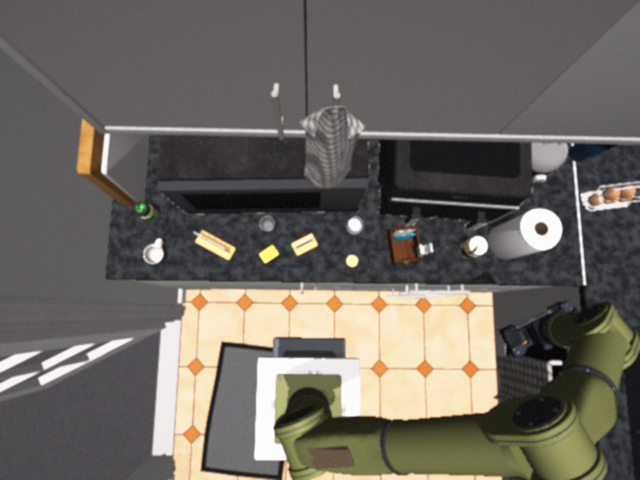

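View pics/side0.png

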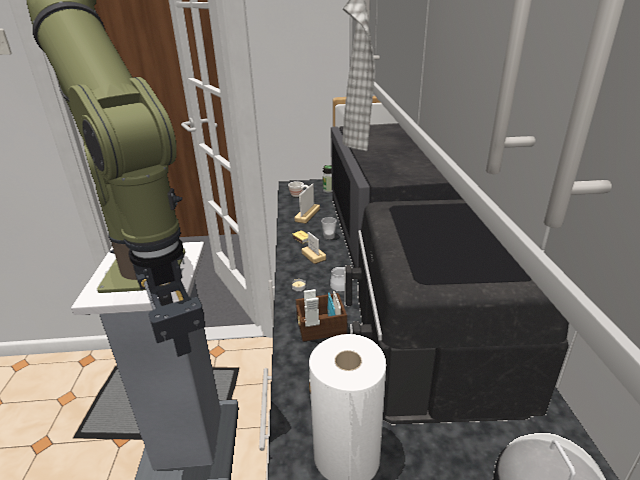

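The top view shows the tea box at about (405,245) with the white clip at its right (425,248). The big stand is at (215,244), the small stand at (304,244), and the pot, glass, candle and matchbox lie between. The side view shows the clip at (311,308) on the near wall and the big card at (307,198).

```bash
cat > h.py <<'E'
import numpy as np,cv2
from scipy.spatial.transform import Rotation as R
def ray(d,uv,T=None):
    "camera centre and direction in world; T=world_from_camera for the wrist"
    K=d["camera_matrix"]; W=np.linalg.inv(d["camera_from_world"]) if T is None else T
    p=np.linalg.inv(K)@[uv[0],uv[1],1]; return W[:3,3],W[:3,:3]@[p[0],-p[1],-1]
def onz(d,uv,z,T=None):
    c,v=ray(d,uv,T); return c+v*(z-c[2])/v[2]
def proj(d,P,T=None):
    C=d["camera_from_world"] if T is None else np.linalg.inv(T)
    p=C@np.append(P,1); q=d["camera_matrix"]@[p[0],-p[1],-p[2]]; return q[:2]/q[2]
def tri(rays):
    A=0;b=0
    for c,v in rays:
        v=v/np.linalg.norm(v);M=np.eye(3)-np.outer(v,v);A=A+M;b=b+M@c
    x=np.linalg.solve(A,b); return x,[np.linalg.norm(np.cross(x-c,v/np.linalg.norm(v))) for c,v in rays]
def toolT(s):
    T=np.eye(4);T[:3,:3]=R.from_quat(s["eef_rot"]).as_matrix();T[:3,3]=s["tool_pos"];return T
E
python3 - <<'E'
from plant import cams
from h import *
t=cams.snapshot("top");s=cams.snapshot("side")
for n,uv,z in (("box",(405,245),.05),("clip",(425,248),.08),("big",(215,244),.02),("bigcard",(215,240),.105),("small",(304,244),.02),("jar",(475,246),.09)): print(n,onz(t,uv,z).round(3))
for n,uv,z in (("clip",(311,300),.08),("bigcard",(307,185),.105),("small",(313,235),.075)): print(n,onz(s,uv,z).round(3))
a=cv2.resize(t["img"][200:290,120:500],(798,189),interpolation=cv2.INTER_CUBIC)
b=cv2.resize(s["img"][170:350,270:390],None,fx=3,fy=3,interpolation=cv2.INTER_CUBIC)[:400]
b=cv2.resize(s["img"][170:350,270:390],(266,400),interpolation=cv2.INTER_CUBIC)
c=cv2.resize(t["img"][215:275,380:500],(532,266),interpolation=cv2.INTER_CUBIC)
o=np.zeros((600,800,3),np.uint8);o[:189,:798]=a;o[195:595,:266]=b;o[195:461,268:800]=c
cv2.imwrite("pics/c1.png",o[:,:,::-1])
E
```

```text
box [ 0.507 -0.3    0.05 ]
clip [ 0.493 -0.356  0.08 ]
big [0.505 0.307 0.02 ]
bigcard [0.504 0.289 0.105]
small [0.509 0.021 0.02 ]
jar [ 0.5   -0.509  0.09 ]
clip [ 0.488 -0.298  0.08 ]
bigcard [0.508 0.343 0.105]
small [0.511 0.024 0.075]
```

View pics/c1.png

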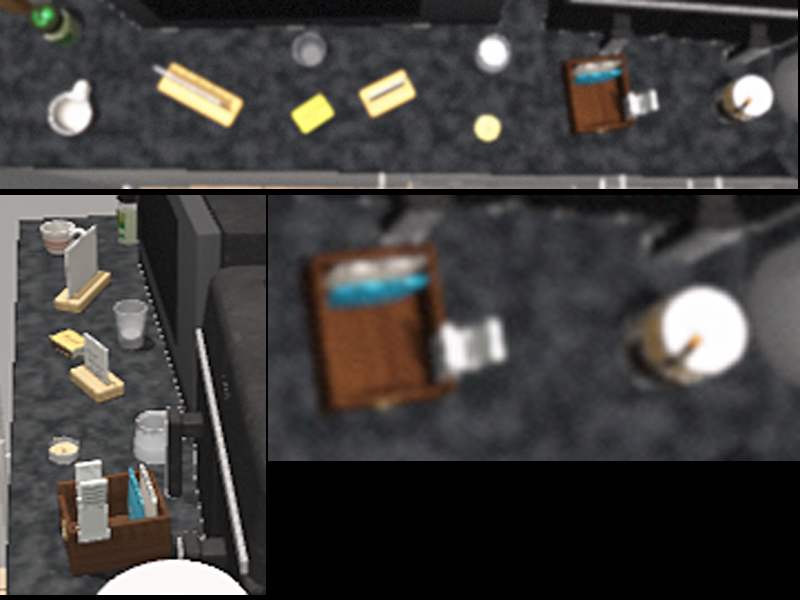

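The crop shows the box nearly square to the world axes, with the clip on its right wall. The big card's edge runs up-left to down-right, so the stand is yawed about -35 deg. I'll bring the wrist camera over the clip next.

```bash
python3 -m pendant '[[-1,[0,0,0],[0,0,10]],[-1,[0,0,0],[0,0,10]],[-1,[5,-55,-5],[0,0,0]],[-1,[5,-55,-5],[0,0,0]],[-1,[5,-55,-5],[0,0,0]],[-1,[55,-50,-5],[0,0,0]],[-1,[55,0,0],[0,0,0]],[-1,[0,0,0],[0,0,0]]]' 25
python3 - <<'E'
from plant import r,cams
from h import *
s=r.get_state();d=cams.snapshot("wrist");cv2.imwrite("pics/w1.png",d["img"][:,:,::-1])
print(s["tool_pos"],s["eef_rot"],d["tool_from_camera"],d["camera_matrix"],[k for k in d])
E
```

```text
clock: 1.2
tool_pos: [0.3643, -0.3511, 0.2582]
eef_rot: [0.999, 0.044, 0.002, 0.0]
contact_force: [-1.6, -0.0, 0.1]
opening: 1.0
finger_force: 0.0
[ 0.36430866 -0.35109029  0.25818114] [9.99042221e-01 4.37033405e-02 2.14362590e-03 2.53180195e-04] [[ 4.79838586e-04  9.58274406e-01  2.85849493e-01  7.41468772e-02]
 [ 9.99999857e-01 -3.92291351e-04 -3.63533111e-04  3.47495850e-04]
 [-2.36228192e-04  2.85849627e-01 -9.58274457e-01 -1.45401666e-01]
 [ 0.00000000e+00  0.00000000e+00  0.00000000e+00  1.00000000e+00]] [[409.24370168   0.         315.26396134]
 [  0.         409.24370168 237.5995484 ]
 [  0.           0.           1.        ]] ['img', 'camera_matrix', 'tool_from_camera']
```

View pics/w1.png

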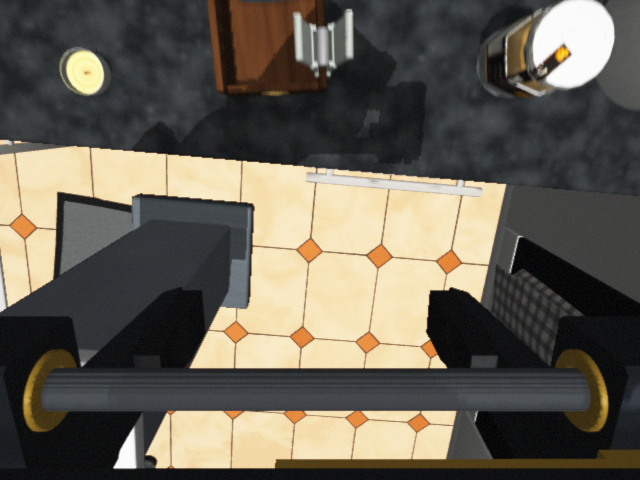

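The wrist view shows the clip at (323,43) with its two levers at x≈303 and 343, the box at (265,45), the candle at left and the jar at (540,50). I'll move closer so the clip is well within the frame.

```bash
python3 -m pendant '[[-1,[35,0,0],[0,0,0]],[-1,[35,0,0],[0,0,0]],[-1,[0,0,0],[0,0,0]],[-1,[0,0,0],[0,0,0]]]'
python3 - <<'E'
from plant import r,cams
from h import *
s=r.get_state();d=cams.snapshot("wrist");T=toolT(s)@d["tool_from_camera"]
np.savez("w2.npz",T=T,K=d["camera_matrix"],img=d["img"],E=T[:3,3])
cv2.imwrite("pics/w2.png",d["img"][:,:,::-1])
print(proj(d,[.49,-.345,.13],T))
E
```

```text
clock: 1.75
tool_pos: [0.4267, -0.3481, 0.2575]
eef_rot: [0.999, 0.039, -0.001, -0.0]
contact_force: [-0.3, -0.9, 0.6]
opening: 0.999
finger_force: 0.0
[317.45886417 132.53629626]
```

View pics/w2.png

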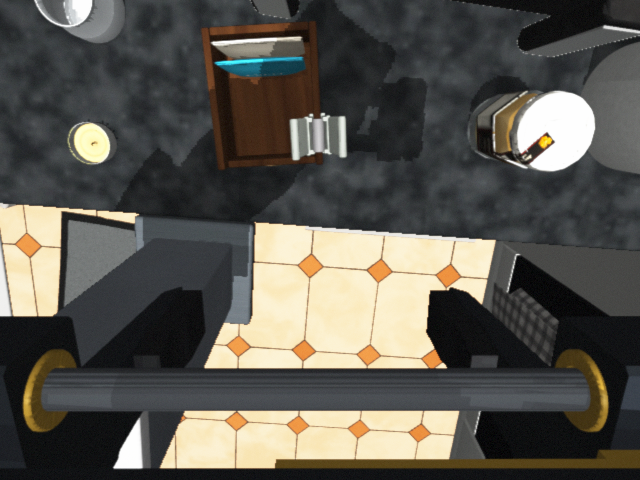

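The wrist view shows the clip at about (320,136): left lever (291–308), right lever (333–346), barrel between. Its wall runs from (317,22) to (323,163), and the box's left edge from (204,28) to (221,168).

```bash
python3 - <<'E'
from h import *
z=np.load("w2.npz");d={"camera_matrix":z["K"]};T=z["T"];im=z["img"]
hsv=cv2.cvtColor(im,cv2.COLOR_RGB2HSV)
m=((hsv[...,1]<60)&(hsv[...,2]>105)).astype(np.uint8)
roi=np.zeros_like(m);roi[90:180,275:365]=m[90:180,275:365]
n,l,st,_=cv2.connectedComponentsWithStats(roi)
i=1+st[1:,4].argmax();print("clip",st[i])
M=(l==i).astype(np.uint8)
for row in range(st[i][1],st[i][1]+st[i][3],4):
    x=np.where(M[row])[0];print(row,x[0],x[-1],len(x),end=" | ")
c=cv2.findContours(M,cv2.RETR_EXTERNAL,cv2.CHAIN_APPROX_NONE)[0][0]
print(cv2.minAreaRect(c))
# box brown mask
b=((hsv[...,0]<15)&(hsv[...,1]>110)&(hsv[...,2]>40)).astype(np.uint8);b[:15]=0;b[175:]=0;b[:,:195]=0;b[:,335:]=0
for row in range(30,165,15):
    x=np.where(b[row])[0];print(row,x[0],x[-1],end=" | ")
# camera position & key points: outer lever top edges at z=.132
for y,x0,x1 in ((125,0,0),(135,0,0),(145,0,0)):
    x=np.where(M[y])[0];print("\nrow",y,[onz(d,(u,y),.132,T).round(4) for u in (x[0],x[-1])])
print("cam",T[:3,3])
for uv in ((317,22),(323,163),(204,28),(221,168)): print(uv,onz(d,uv,.06,T).round(4))
E
```

```text
clip [ 290  113   57   48 1812]
113 311 324 5 | 117 304 344 32 | 121 290 345 51 | 125 290 345 47 | 129 290 345 46 | 133 290 345 44 | 137 291 345 43 | 141 291 345 44 | 145 291 346 46 | 149 292 346 48 | 153 292 346 39 | 157 292 345 14 | ((318.1186828613281, 135.60498046875), (45.995506286621094, 55.81385803222656), 86.49646759033203)
30 201 315 | 45 203 316 | 60 205 317 | 75 207 318 | 90 208 319 | 105 211 319 | 120 213 288 | 135 214 289 | 150 216 289 | 
row 125 [array([ 0.4934, -0.3271,  0.132 ]), array([ 0.4961, -0.3621,  0.132 ])]

row 135 [array([ 0.4872, -0.3282,  0.132 ]), array([ 0.4899, -0.3627,  0.132 ])]

row 145 [array([ 0.481 , -0.3285,  0.132 ]), array([ 0.4837, -0.364 ,  0.132 ])]
cam [ 0.50103914 -0.34272497  0.40277507]
(317, 22) [ 0.5678 -0.3388  0.06  ]
(323, 163) [ 0.4631 -0.3521  0.06  ]
(204, 28) [ 0.557  -0.2538  0.06  ]
(221, 168) [ 0.4524 -0.2678  0.06  ]
```

```bash
python3 -m pendant '[[-1,[0,0,0],[0,0,-2.8]],[-1,[30,3,0],[0,0,0]],[-1,[30,3,0],[0,0,0]],[-1,[0,0,0],[0,0,0]],[-1,[0,0,0],[0,0,0]]]'
python3 - <<'E'
from plant import r,cams
from h import *
t=cams.snapshot("top");s=cams.snapshot("side")
# microwave top front edge in top view: try heights, see where side view has it
g=t["img"][:,215].astype(int).sum(1);print("col215",[(i,g[i]) for i in range(178,228,3)])
for row in (185,212):
  for z in (0,.1,.2,.25,.3):
    P=onz(t,(215,row),z);print(row,z,P.round(3),proj(s,P).round(0))
print("handle",tri([ray(t,(414,222)),ray(s,(356,268))]))
d=cams.snapshot("wrist");st=r.get_state();T=toolT(st)@d["tool_from_camera"]
print(st["tool_pos"],st["eef_rot"])
np.savez("w3.npz",T=T,K=d["camera_matrix"],img=d["img"])
o=np.zeros((400,760,3),np.uint8);o[:360,:440]=cv2.resize(s["img"][170:290,300:447],(440,360));o[:,440:]=cv2.resize(d["img"][200:400,220:380],(320,400))
cv2.imwrite("pics/c3.png",o[:,:,::-1])
E
```

```text
clock: 2.42
tool_pos: [0.487, -0.3463, 0.2577]
eef_rot: [0.998, 0.063, -0.001, 0.0]
contact_force: [0.4, 0.4, 1.0]
opening: 1.004
finger_force: 0.0
col215 [(178, np.int64(124)), (181, np.int64(239)), (184, np.int64(258)), (187, np.int64(270)), (190, np.int64(176)), (193, np.int64(103)), (196, np.int64(46)), (199, np.int64(44)), (202, np.int64(46)), (205, np.int64(39)), (208, np.int64(46)), (211, np.int64(83)), (214, np.int64(210)), (217, np.int64(206)), (220, np.int64(199)), (223, np.int64(194)), (226, np.int64(183))]
185 0 [0.707 0.322 0.   ] [362. 211.]
185 0.1 [0.678 0.299 0.1  ] [355. 189.]
185 0.2 [0.648 0.276 0.2  ] [348. 165.]
185 0.25 [0.633 0.265 0.25 ] [344. 152.]
185 0.3 [0.618 0.253 0.3  ] [340. 138.]
212 0 [0.615 0.317 0.   ] [337. 212.]
212 0.1 [0.592 0.295 0.1  ] [331. 190.]
212 0.2 [0.569 0.272 0.2  ] [325. 166.]
212 0.25 [0.557 0.261 0.25 ] [321. 153.]
212 0.3 [0.546 0.25  0.3  ] [318. 140.]
handle (array([ 0.57593364, -0.30406709,  0.16362801]), [np.float64(0.01824251119931145), np.float64(0.01824251119931135)])
[ 0.48755658 -0.3462065   0.25802309] [ 9.97989835e-01  6.33711023e-02 -6.19900518e-04  9.31630632e-05]
```

View pics/c3.png

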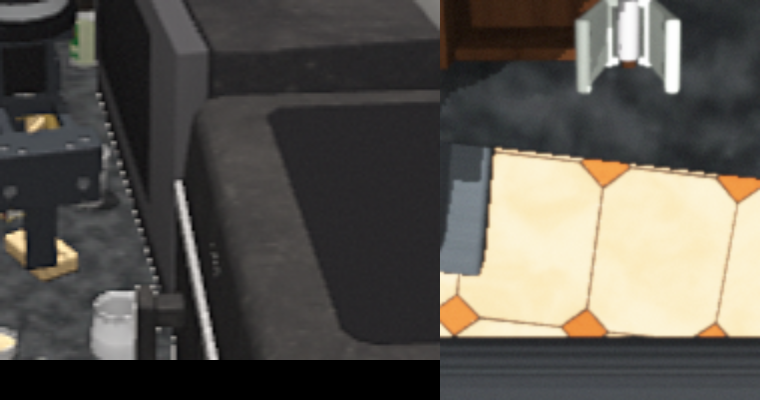

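The side crop shows the microwave front, which is at x≈0.615 from the pixel rays. The wrist crop shows the clip's levers at columns ≈289–340, above row 246. I'll measure the clip again in this frame and estimate the handle height.

```bash
python3 - <<'E'
from plant import cams
from h import *
z=np.load("w3.npz");d={"camera_matrix":z["K"]};T=z["T"];im=z["img"]
hsv=cv2.cvtColor(im,cv2.COLOR_RGB2HSV)
m=((hsv[...,1]<45)&(hsv[...,2]>115)).astype(np.uint8)
roi=np.zeros_like(m);roi[170:255,270:365]=m[170:255,270:365]
n,l,st,_=cv2.connectedComponentsWithStats(roi);i=1+st[1:,4].argmax();print(st[i]);M=l==i
for row in range(st[i][1],st[i][1]+st[i][3],6):
    x=np.where(M[row])[0];P=[onz(d,(u,row),.132,T).round(4)[:2] for u in (x[0],x[-1])];print(row,x[0],x[-1],P)
s=cams.snapshot("side");w=np.load("w2.npz");dw={"camera_matrix":w["K"]}
for zz in (.05,.1,.15,.2,.25): 
    P=onz(dw,(298,14),zz,w["T"]);print(zz,P.round(3),proj(s,P).round(0)); 
print(cv2.imwrite("pics/c4.png",np.hstack([cv2.resize(w["img"][0:70,240:400],(400,175)),cv2.resize(s["img"][250:350,320:400],(380,475))[:175]]) [:,:,::-1]) if 0 else "")
E
```

```text
[ 288  187   52   60 1792]
187 307 309 [array([ 0.515 , -0.3376]), array([ 0.5151, -0.3389])]
193 307 307 [array([ 0.5109, -0.3381]), array([ 0.5109, -0.3381])]
199 302 326 [array([ 0.5065, -0.3353]), array([ 0.5085, -0.3513])]
205 295 330 [array([ 0.5018, -0.3311]), array([ 0.5048, -0.3545])]
211 288 339 [array([ 0.497 , -0.3268]), array([ 0.5014, -0.3612])]
217 288 339 [array([ 0.4929, -0.3273]), array([ 0.4973, -0.3618])]
223 288 339 [array([ 0.4887, -0.3277]), array([ 0.4931, -0.3624])]
229 288 339 [array([ 0.4844, -0.3282]), array([ 0.4889, -0.363 ])]
235 288 339 [array([ 0.4802, -0.3286]), array([ 0.4846, -0.3636])]
241 288 339 [array([ 0.4758, -0.3291]), array([ 0.4803, -0.3642])]
0.05 [ 0.574 -0.324  0.05 ] [348. 314.]
0.1 [ 0.564 -0.326  0.1  ] [344. 299.]
0.15 [ 0.553 -0.329  0.15 ] [340. 282.]
0.2 [ 0.543 -0.332  0.2  ] [335. 264.]
0.25 [ 0.533 -0.334  0.25 ] [330. 245.]
```

```bash
python3 -m pendant '[[-1,[0,-1,50],[0,0,0]],[-1,[0,0,50],[0,0,0]],[-1,[0,0,40],[0,0,0]],[-1,[0,0,22],[0,0,0]],[-1,[0,0,0],[0,0,0]],[-1,[0,0,0],[0,0,0]]]'
```

```text
clock: 3.38
tool_pos: [0.4895, -0.3452, 0.097]
eef_rot: [0.998, 0.064, 0.001, 0.001]
contact_force: [-0.0, 0.3, 0.5]
opening: 0.998
finger_force: 0.0
```

```bash
python3 -m pendant '[[1,[0,0,0],[0,0,0]],[1,[0,0,0],[0,0,0]],[1,[0,0,0],[0,0,0]],[1,[0,0,0],[0,0,0]],[1,[0,0,0],[0,0,0]],[1,[0,0,0],[0,0,0]],[1,[0,0,0],[0,0,0]],[1,[0,0,0],[0,0,0]]]' 30
```

```text
clock: 4.38
tool_pos: [0.489, -0.3445, 0.0958]
eef_rot: [0.998, 0.064, -0.0, -0.0]
contact_force: [0.4, -1.0, 0.3]
opening: 0.217
finger_force: 30.0
```

The opening of 0.217 (19 mm) matches the fully squeezed stop. Now lifting.

```bash
python3 -m pendant '[[1,[0,0,-10],[0,0,0]],[1,[0,0,-20],[0,0,0]],[1,[0,0,-30],[0,0,0]],[1,[0,0,-40],[0,0,0]],[1,[0,0,-40],[0,0,0]],[1,[0,0,-40],[0,0,0]],[1,[0,0,0],[0,0,0]]]'
python3 - <<'E'
from plant import r,cams
from h import *
s=r.get_state();print(s["tool_pos"],s["eef_rot"],s["opening"])
S=cams.snapshot("side");print(proj(S,s["tool_pos"]))
w=cams.snapshot("wrist");t=cams.snapshot("top")
o=np.zeros((600,800,3),np.uint8)
o[:360,:440]=cv2.resize(S["img"][210:330,270:417],(440,360));o[:360,440:800]=cv2.resize(w["img"][180:360,230:410],(360,360))
cv2.imwrite("pics/c5.png",o[:360,:,::-1])
E
```

```text
clock: 5.25
tool_pos: [0.4908, -0.3457, 0.28]
eef_rot: [0.998, 0.064, 0.003, 0.002]
contact_force: [-0.6, -0.2, -0.6]
opening: 0.214
finger_force: 30.0
[ 0.4908414  -0.34572182  0.27999277] [0.99793379 0.06412465 0.00327058 0.0023406 ] 0.21422030199923203
[310.00913603 236.56334509]
```

View pics/c5.png

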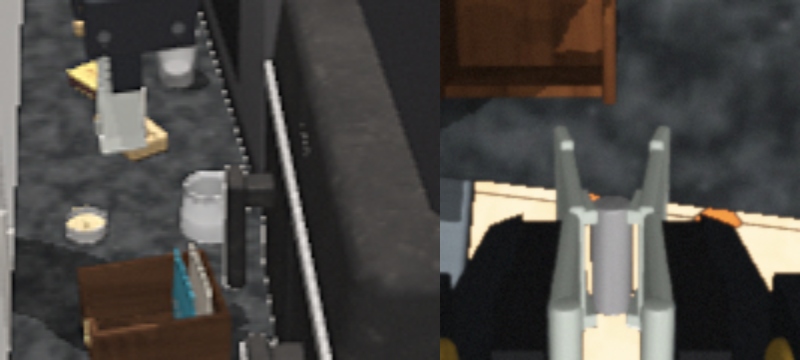

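The crop shows the clip held open in the fingers, clear of the box, and the box unmoved. Now carrying it across.

```bash
python3 -m pendant '[[1,[2,-25,0],[0,0,0]],[1,[4,-50,0],[0,0,0]],[1,[4,-50,0],[0,0,0]],[1,[4,-50,0],[0,0,0]],[1,[4,-50,0],[0,0,0]],[1,[4,-50,0],[0,0,0]],[1,[4,-50,0],[0,0,0]],[1,[4,-50,0],[0,0,0]]]'; python3 -m pendant '[[1,[4,-50,0],[0,0,0]],[1,[4,-50,0],[0,0,0]],[1,[4,-50,0],[0,0,0]],[1,[2,-40,0],[0,0,0]],[1,[0,0,0],[0,0,-10]],[1,[0,0,0],[0,0,-10]],[1,[0,0,0],[0,0,-10]],[1,[0,0,0],[0,0,-10]]]';python3 -m pendant '[[1,[0,0,0],[0,0,-8]],[1,[0,0,0],[0,0,0]],[1,[0,0,0],[0,0,0]],[1,[0,0,0],[0,0,0]]]'
python3 - <<'E'
from plant import r,cams
from h import *
s=r.get_state();d=cams.snapshot("wrist");T=toolT(s)@d["tool_from_camera"];t=cams.snapshot("top")
np.savez("w4.npz",T=T,K=d["camera_matrix"],img=d["img"]);print(s["q"].round(2))
cv2.imwrite("pics/w4.png",d["img"][:,:,::-1])
print(proj(d,[.505,.3,.105],T),T[:3,3])
E
```

```text
clock: 6.4
tool_pos: [0.4696, 0.0326, 0.2748]
eef_rot: [0.998, 0.064, -0.001, 0.0]
contact_force: [0.8, 0.8, -1.3]
opening: 0.218
finger_force: 30.0
clock: 7.4
tool_pos: [0.4594, 0.2209, 0.2745]
eef_rot: [0.915, 0.404, -0.002, 0.0]
contact_force: [0.5, 0.0, -0.8]
opening: 0.214
finger_force: 30.0
clock: 7.9
tool_pos: [0.4601, 0.2214, 0.2756]
eef_rot: [0.886, 0.464, -0.0, 0.0]
contact_force: [-0.3, -0.1, -0.0]
opening: 0.217
finger_force: 30.0
[-0.33  0.5  -0.33  1.85  0.21  0.82 -1.37]
[303.74330636  91.66458986] [0.50256999 0.28174245 0.42098775]
```

View pics/w4.png

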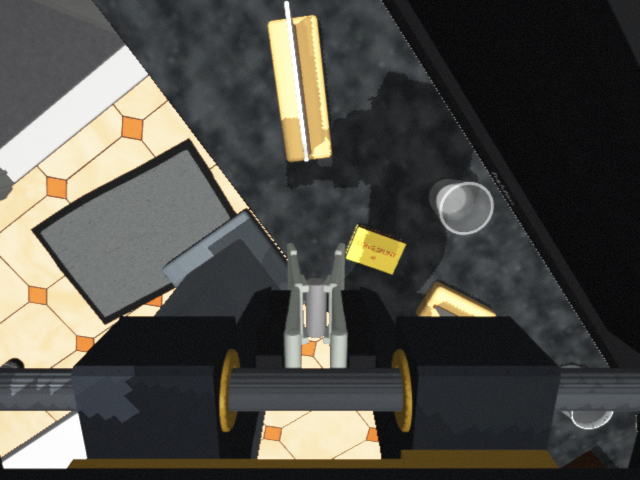

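The wrist view shows the big card as a white strip from (287,3) to (306,160) in its block. The open clip is at (315,300), with the matchbox and glass at the right. I'll move 40 mm on so the whole card is in view.

```bash
python3 -m pendant '[[1,[20,0,0],[0,0,0]],[1,[20,0,0],[0,0,0]],[1,[0,0,0],[0,0,0]],[1,[0,0,0],[0,0,0]],[1,[0,0,0],[0,0,0]]]'
python3 - <<'E'
from plant import r,cams
from h import *
s=r.get_state();d=cams.snapshot("wrist");T=toolT(s)@d["tool_from_camera"]
im=d["img"];np.savez("w5.npz",T=T,K=d["camera_matrix"],img=im)
hsv=cv2.cvtColor(im,cv2.COLOR_RGB2HSV)
b=((hsv[...,0]>8)&(hsv[...,0]<30)&(hsv[...,1]>70)&(hsv[...,2]>130)).astype(np.uint8)
roi=np.zeros_like(b);roi[20:230,240:360]=b[20:230,240:360]
ys,xs=np.where(roi);print("block",xs.min(),xs.max(),ys.min(),ys.max())
m=((hsv[...,1]<50)&(hsv[...,2]>150));
P=[]
for row in range(20,230):
    x=np.where(m[row,250:340])[0]+250
    if len(x): P.append((row,x[0],x[-1]))
print(P[::8],P[-3:])
cv2.imwrite("pics/w5.png",cv2.resize(im[15:235,220:380],(436,600),interpolation=cv2.INTER_CUBIC)[:,:,::-1])
E
```

```text
clock: 8.62
tool_pos: [0.4826, 0.2534, 0.2759]
eef_rot: [0.886, 0.464, -0.0, 0.0]
contact_force: [-0.5, 0.0, -0.7]
opening: 0.218
finger_force: 30.0
block 268 330 63 200
[(62, np.int64(287), np.int64(287)), (70, np.int64(285), np.int64(289)), (78, np.int64(286), np.int64(290)), (86, np.int64(287), np.int64(292)), (94, np.int64(288), np.int64(293)), (102, np.int64(290), np.int64(294)), (110, np.int64(291), np.int64(295)), (118, np.int64(292), np.int64(296)), (126, np.int64(293), np.int64(297)), (134, np.int64(294), np.int64(298)), (142, np.int64(295), np.int64(299)), (150, np.int64(297), np.int64(300)), (158, np.int64(297), np.int64(301)), (166, np.int64(298), np.int64(302)), (174, np.int64(300), np.int64(303)), (182, np.int64(301), np.int64(304)), (190, np.int64(302), np.int64(305)), (198, np.int64(304), np.int64(306)), (206, np.int64(304), np.int64(307))] [(208, np.int64(305), np.int64(307)), (209, np.int64(305), np.int64(307)), (210, np.int64(305), np.int64(307))]
```

View pics/w5.png

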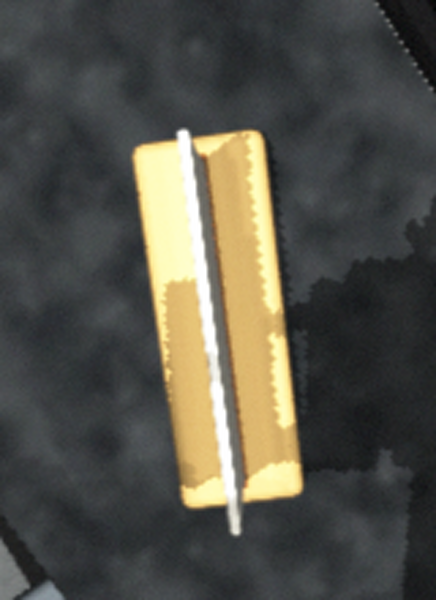

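The crop shows the card's top edge as a white strip with its grey right face beside it. The edge runs from pixel (287,63) to (306,210) in the full image.

```bash
python3 - <<'E'
from h import *
from plant import r
z=np.load("w5.npz");d={"camera_matrix":z["K"]};T=z["T"]
a=onz(d,(287,63),.105,T);b=onz(d,(306,210.5),.105,T);m=onz(d,(296.3,135),.105,T)
print(a,b,np.linalg.norm(a-b),(a+b)/2,m)
v=(a-b)[:2];yaw=np.degrees(np.arctan2(v[1],v[0]));print("edge yaw",yaw)
for q in ((270,70),(263,66),(318,64),(330,195),(288,200)): print(q,onz(d,q,.02,T).round(4))
s=r.get_state();M=toolT(s);print("tool yaw",np.degrees(np.arctan2(M[1,0],M[0,0])))
mid=((a+b)/2)
print("edge mid in tool mm",1000*(np.linalg.inv(M)@np.append(mid,1))[:3])
# clip jaw tips measured in the wrist image
im=z["img"];hsv=cv2.cvtColor(im,cv2.COLOR_RGB2HSV);w=((hsv[...,1]<45)&(hsv[...,2]>90))
for row in range(238,330,6):
    x=np.where(w[row,270:360])[0]+270
    if len(x): print(row,x[0],x[-1],[ (np.linalg.inv(M)@np.append(onz(d,(u,row),s["tool_pos"][2]-.05,T),1))[:2].round(4)*1000 for u in(x[0],x[-1])])
E
```

```text
[0.52874505 0.35461066 0.105     ] [0.47796391 0.2584495  0.105     ] 0.10874599993642242 [0.50335448 0.30653008 0.105     ] [0.50524694 0.31007316 0.105     ]
edge yaw 62.16219776336466
(270, 70) [0.5135 0.3696 0.02  ]
(263, 66) [0.5103 0.3759 0.02  ]
(318, 64) [0.5524 0.3489 0.02  ]
(330, 195) [0.4939 0.2429 0.02  ]
(288, 200) [0.4567 0.2625 0.02  ]
tool yaw 55.3348937121727
edge mid in tool mm [ 55.46512918 -13.17418161 170.91023674]
244 287 344 [array([ 11.9, -13.5]), array([11.9, 15. ])]
250 288 344 [array([  8.7, -13.1]), array([ 8.7, 15. ])]
256 288 344 [array([  5.5, -13.2]), array([ 5.6, 15.1])]
262 288 344 [array([  2.3, -13.2]), array([ 2.3, 15.2])]
268 288 344 [array([ -0.9, -13.3]), array([-0.9, 15.2])]
274 288 344 [array([ -4.2, -13.3]), array([-4.2, 15.3])]
280 288 343 [array([ -7.5, -13.4]), array([-7.5, 14.9])]
286 288 342 [array([-10.8, -13.5]), array([-10.8,  14.4])]
292 292 339 [array([-14.2, -11.5]), array([-14.2,  12.9])]
298 291 340 [array([-17.6, -12. ]), array([-17.6,  13.5])]
304 290 341 [array([-21. , -12.6]), array([-21. ,  14.1])]
310 289 342 [array([-24.5, -13.2]), array([-24.5,  14.7])]
316 288 343 [array([-28. , -13.8]), array([-28. ,  15.3])]
322 287 344 [array([-31.5, -14.4]), array([-31.5,  15.9])]
328 286 345 [array([-35.1, -15. ]), array([-35.1,  16.5])]
```

```bash
python3 - <<'E'
from plant import cams
from h import *
z=np.load("w4.npz");d={"camera_matrix":z["K"]};T=z["T"];im=z["img"].astype(int).sum(2)
for row in (30,80,130,200,260):
    x=[u for u in range(370,620) if im[row,u]>450 and u>390+ (row*.5)]
    # boundary: first long run of very dark pixels to the right
    k=next((u for u in range(380,610) if (im[row,u:u+12]<75).all()),None)
    print(row,k, k and onz(d,(k,row),0,T).round(3), k and onz(d,(k,row),.25,T).round(3),x[:6])
S=cams.snapshot("side")
for y in (.15,.3):
  for x in (.6,.615): print(y,x,[proj(S,[x,y,h]).round(0) for h in (0,.15,.29)])
cv2.imwrite("pics/c6.png",cv2.resize(S["img"][80:280,250:410],(640,600)[:2] if 0 else (480,600),interpolation=cv2.INTER_CUBIC)[:,:,::-1])
E
```

```text
30 401 [0.612 0.299 0.   ] [0.547 0.289 0.25 ] []
80 456 [0.632 0.231 0.   ] [0.555 0.261 0.25 ] []
130 486 [0.634 0.173 0.   ] [0.556 0.238 0.25 ] []
200 528 [0.637 0.085 0.   ] [0.557 0.202 0.25 ] [491, 492]
260 565 [0.641 0.002 0.   ] [0.559 0.168 0.25 ] []
0.15 0.6 [array([338., 235.]), array([338., 194.]), array([338., 152.])]
0.15 0.615 [array([342., 234.]), array([342., 194.]), array([342., 152.])]
0.3 0.6 [array([334., 215.]), array([333., 177.]), array([333., 137.])]
0.3 0.615 [array([338., 215.]), array([338., 176.]), array([337., 137.])]
```

View pics/c6.png

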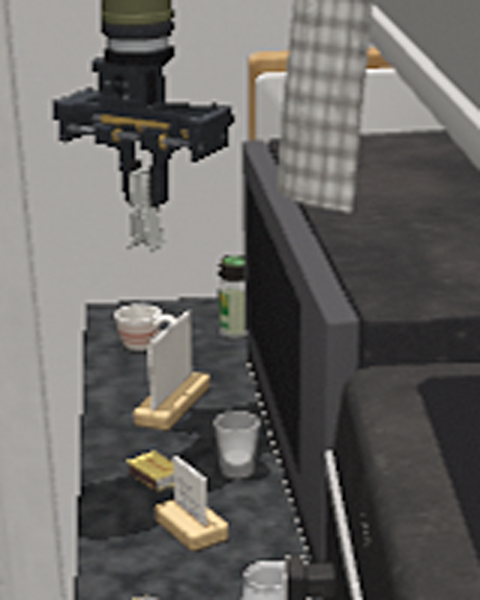

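The side crop shows the microwave's vertical front at x≈0.612, just right of the stand. Shifting the clip about 10 mm along the edge, away from the microwave, leaves the gripper body about 13 mm clear. I'll align above the card first.

```bash
python3 -m pendant '[[1,[0,0,0],[0,0,-6.8]],[1,[25,-4,0],[0,0,0]],[1,[24,-3.5,0],[0,0,0]],[1,[0,0,40],[0,0,0]],[1,[0,0,0],[0,0,0]],[1,[0,0,0],[0,0,0]],[1,[0,0,0],[0,0,0]]]'
cat > m.py <<'E'
from plant import r,cams
from h import *
s=r.get_state();d=cams.snapshot("wrist");M=toolT(s);T=M@d["tool_from_camera"];I=np.linalg.inv(M)
im=d["img"];hsv=cv2.cvtColor(im,cv2.COLOR_RGB2HSV)
print(s["tool_pos"],"yaw",np.degrees(np.arctan2(M[1,0],M[0,0])),"tips z",s["tool_pos"][2]-.05)
w=((hsv[...,1]<50)&(hsv[...,2]>150))
for row in range(100,300,12):
    x=np.where(w[row,260:380])[0]+260
    if len(x): print(row,x[0],x[-1],len(x),"edge in tool mm",[(1000*(I@np.append(onz(d,(u,row),.105,T),1))[:2]).round(1) for u in (x[0],x[-1])])
cv2.imwrite("pics/m_%d.png"%(s["clock"]*100),cv2.resize(im[80:380,215:415],(400,600),interpolation=cv2.INTER_CUBIC)[:,:,::-1])
E
python3 m.py; ls pics
```

```text
clock: 9.6
tool_pos: [0.5, 0.3014, 0.2374]
eef_rot: [0.857, 0.516, 0.001, 0.0]
contact_force: [-0.7, -0.6, -0.9]
opening: 0.215
finger_force: 30.0
[0.49997934 0.30136968 0.23738752] yaw 62.13735198715535 tips z 0.18738751716526986
136 313 316 4 edge in tool mm [array([60.7, -0.9]), array([60.7,  1. ])]
148 313 316 4 edge in tool mm [array([52.9, -0.9]), array([52.9,  1. ])]
160 313 316 4 edge in tool mm [array([45., -1.]), array([45. ,  1.1])]
172 313 316 4 edge in tool mm [array([37., -1.]), array([37. ,  1.1])]
184 313 316 4 edge in tool mm [array([28.9, -1. ]), array([28.9,  1.1])]
196 313 316 4 edge in tool mm [array([20.6, -1. ]), array([20.6,  1.1])]
208 314 316 3 edge in tool mm [array([12.2, -0.3]), array([12.2,  1.1])]
220 314 316 3 edge in tool mm [array([ 3.6, -0.3]), array([3.6, 1.1])]
232 314 316 3 edge in tool mm [array([-5.1, -0.3]), array([-5.1,  1.1])]
244 314 316 3 edge in tool mm [array([-14. ,  -0.3]), array([-14. ,   1.1])]
256 313 317 5 edge in tool mm [array([-23.,  -1.]), array([-23. ,   1.8])]
268 313 317 5 edge in tool mm [array([-32.2,  -1. ]), array([-32.2,   1.9])]
292 300 331 18 edge in tool mm [array([-51.1, -10.6]), array([-51.1,  12.2])]
c1.png
c3.png
c5.png
c6.png
m_960.png
side0.png
top0.png
w1.png
w2.png
w4.png
w5.png
```

```bash
python3 -m pendant '[[1,[0,-0.7,15],[0,0,0]],[1,[0,0,20],[0,0,0]],[1,[0,0,20],[0,0,0]],[1,[0,0,15],[0,0,0]],[1,[0,0,3],[0,0,0]],[1,[0,0,0],[0,0,0]],[1,[0,0,0],[0,0,0]],[1,[0,0,0],[0,0,0]]]'; python3 m.py
python3 - <<'E'
from plant import r,cams
from h import *
s=r.get_state();d=cams.snapshot("wrist");im=d["img"];hsv=cv2.cvtColor(im,cv2.COLOR_RGB2HSV);w=((hsv[...,1]<45)&(hsv[...,2]>90))
for row in range(225,300,6):
    x=np.where(w[row,270:360])[0]+270
    k=np.where(np.diff(x)>1)[0];print(row,[(int(a[0]),int(a[-1])) for a in np.split(x,k+1) if len(a)])
E
```

```text
clock: 10.65
tool_pos: [0.499, 0.3017, 0.1635]
eef_rot: [0.856, 0.516, 0.001, 0.0]
contact_force: [1.5, 0.6, -0.4]
opening: 0.215
finger_force: 30.0
[0.49895098 0.3016809  0.16347879] yaw 62.165078988648176 tips z 0.11347879150630695
148 314 319 6 edge in tool mm [array([58.4, -0.1]), array([58.4,  2.4])]
160 314 319 6 edge in tool mm [array([52.7, -0.1]), array([52.7,  2.4])]
172 314 319 6 edge in tool mm [array([46.8, -0.1]), array([46.8,  2.4])]
184 304 319 10 edge in tool mm [array([40.8, -5.1]), array([40.8,  2.4])]
196 301 319 12 edge in tool mm [array([34.7, -6.6]), array([34.7,  2.4])]
208 314 319 6 edge in tool mm [array([28.5, -0.1]), array([28.5,  2.5])]
220 315 319 5 edge in tool mm [array([22.2,  0.4]), array([22.2,  2.5])]
232 315 319 5 edge in tool mm [array([15.8,  0.4]), array([15.8,  2.5])]
244 315 319 5 edge in tool mm [array([9.3, 0.4]), array([9.3, 2.5])]
256 315 319 5 edge in tool mm [array([2.7, 0.4]), array([2.7, 2.5])]
268 315 319 5 edge in tool mm [array([-4.1,  0.4]), array([-4.1,  2.6])]
292 300 331 20 edge in tool mm [array([-17.9,  -7.7]), array([-17.9,   9.1])]
225 [(315, 319)]
231 [(315, 319)]
237 [(315, 319)]
243 [(315, 319)]
249 [(287, 294), (315, 319), (337, 343)]
255 [(288, 295), (315, 319), (335, 343)]
261 [(288, 296), (315, 319), (334, 343)]
267 [(288, 297), (315, 319), (333, 343)]
273 [(288, 290), (292, 298), (315, 319), (332, 343)]
279 [(288, 304), (311, 311), (321, 321), (327, 342)]
285 [(288, 342)]
291 [(292, 339)]
297 [(291, 302), (306, 326), (328, 340)]
```

The clip and card edge are centred to within about 1 mm (inner jaws at columns 294/337, card at 317). Descending the last 29 mm.

```bash
python3 -m pendant '[[1,[0,0.6,5],[0,0,0]],[1,[0,0,8],[0,0,0]],[1,[0,0,8],[0,0,0]],[1,[0,0,8],[0,0,0]],[1,[0,0,0],[0,0,0]],[1,[0,0,0],[0,0,0]],[1,[0,0,0],[0,0,0]],[1,[0,0,0],[0,0,0]]]'; python3 m.py|head -8
python3 - <<'E'
from plant import r,cams
from h import *
s=r.get_state();d=cams.snapshot("wrist");im=d["img"];hsv=cv2.cvtColor(im,cv2.COLOR_RGB2HSV);w=((hsv[...,1]<45)&(hsv[...,2]>90))
for row in range(237,300,6):
    x=np.where(w[row,270:360])[0]+270
    k=np.where(np.diff(x)>1)[0];print(row,[(int(a[0]),int(a[-1])) for a in np.split(x,k+1) if len(a)])
M=toolT(s);D={"camera_matrix":d["camera_matrix"]}
# nominal jaw tips (clip centre at tool x -2, y +0.9) relative to the measured card edge
e=np.array([.50335,.30653,.105]);a=np.radians(62.16);ey=np.array([np.cos(a),np.sin(a),0]);ex=np.array([np.sin(a),-np.cos(a),0])
for yy in (-10.1,11.9):
    P=(M@[-.002,yy/1000,.05,1])[:3]-e;print("tip rel edge mm x,y,z",(1000*np.array([P@ex,P@ey,P[2]])).round(1))
print(s["contact_force"],s["opening"],s["finger_force"])
E
```

```text
clock: 11.75
tool_pos: [0.4993, 0.3013, 0.1342]
eef_rot: [0.856, 0.516, 0.0, 0.0]
contact_force: [-0.3, -0.6, 0.2]
opening: 0.218
finger_force: 30.0
[0.49930066 0.30128609 0.13416208] yaw 62.16968908450283 tips z 0.08416207510159925
136 302 305 4 edge in tool mm [array([65.5, -5. ]), array([65.5, -3.7])]
148 300 319 13 edge in tool mm [array([60.6, -5.8]), array([60.6,  2.1])]
160 299 319 10 edge in tool mm [array([55.7, -6.3]), array([55.7,  2.1])]
172 313 319 7 edge in tool mm [array([50.6, -0.4]), array([50.6,  2.1])]
184 313 319 7 edge in tool mm [array([45.5, -0.4]), array([45.5,  2.2])]
196 299 319 9 edge in tool mm [array([40.3, -6.5]), array([40.3,  2.2])]
208 313 319 7 edge in tool mm [array([35. , -0.4]), array([35. ,  2.2])]
237 [(313, 319)]
243 [(313, 319)]
249 [(288, 294), (313, 319), (337, 343)]
255 [(288, 295), (314, 319), (335, 343)]
261 [(288, 296), (314, 319), (334, 343)]
267 [(288, 297), (314, 319), (333, 343)]
273 [(288, 298), (314, 319), (332, 342)]
279 [(289, 304), (311, 311), (321, 321), (327, 342)]
285 [(289, 342)]
291 [(292, 339)]
297 [(291, 301), (306, 325), (329, 340)]
tip rel edge mm x,y,z [-11.2  -8.5 -20.9]
tip rel edge mm x,y,z [ 10.8  -8.5 -20.9]
[-0.44488784  0.06001272  0.23831937] 0.21452300227096027 29.999880655668676
```

The clip is centred on the card with clear gaps (294 | 314–319 | 337), the tips are about 21 mm below the edge, and there is no contact force. Handing in.

```bash
python3 -c "
from plant import r
print(r.finish_job())"
```

```text
the job is handed in; nothing more can be done
None
```

I handed the job in with the clip held squeezed open astride the larger card: tips about 21 mm below the top edge and 11 mm either side by my measurements, about 9 mm off the edge's middle (to keep the gripper clear of the microwave) and no contact force felt; the verdict was not reported back.

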